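# Close-pack hexagonal paint pots in a sprung tray

### The job

Pack the two loose hexagonal paint pots into the plywood tray beside the one already there, so that all three stand flat on the bottom in a tight honeycomb, flat faces touching, two of them in the zigzag notches and the third nested between those two with the sprung bar pushed back and pressing against it. Let go of everything, and leave the round pots and the other things on the table where they are.

Things in the scene. Friction and masses are not known exactly. Their poses are not given: they have to be found in the camera images.
- tray: Plywood tray fixed to the table, 190 x 150 mm, no raised floor: pots in it stand at table height. Origin at table height at the centre of the finished pack; x points from the sprung bar to the zigzag fence, z up. Fence and walls 30 mm high, 8 mm thick. Side walls' inner faces at y = +-67 mm, from x = -118 to -33 mm; end wall's inner face at x = -107 mm.
- notch_1 (a point): Centre of a pot that is home in the notch at +y of the zigzag fence, at table height: tray x 17.3, y 30.3 mm. The notch is a 120-degree V that takes the pot's two outer flat faces, a corner of the pot pointing along tray +x (turns of 60 degrees are alike).
- notch_2 (a point): The same for the other notch, free at the start: tray x 17.3, y -30.3 mm.
- third_place (a point): Centre of the third pot when nested, at table height: tray x -34.6 (to -35.2), y 0, turned like the others, two flat faces on the two notch pots and a corner pointing along tray -x against the bar.
- bar (a joint): Travel of the sprung bar in m: 0 at rest, growing as it is pushed along tray -x; stops at 0.026; about 0.010 in the finished pack. A spring pushes it towards the notches: 3 N at rest plus 0.25 N per mm. At rest it stands 10 mm inside the third pot's place, square-edged, no lead-in: a level pot cannot be lowered there, one that goes in tilted, low corner against the bar, can push it back.
- bar_face (a point): Middle of the upper edge of the bar's pressing face, 40 mm above the table; at rest at tray x -59.3, y 0 mm. The bar is aluminium, 120 mm long along tray y, 14 mm thick; its upright face reaches from 4 to 40 mm height.
- hex_pot_1: Hexagonal paint pot, about 180 g: grey body 60 mm across flat faces, 69.3 across corners, 40 mm tall; coaxial round white cap 32 mm across, 26 mm tall (66 mm overall). Origin at the centre of its underside, z up; x points through a corner, y through a flat face. This one starts in the tray, in or within about 1 mm of the notch at +y, already turned to suit.
- hex_pot_2: Hexagonal paint pot, about 180 g: grey body 60 mm across flat faces, 69.3 across corners, 40 mm tall; coaxial round white cap 32 mm across, 26 mm tall (66 mm overall). Origin at the centre of its underside, z up; x points through a corner, y through a flat face. Starts standing on the table, turned anyhow.
- hex_pot_3: Hexagonal paint pot, about 180 g: grey body 60 mm across flat faces, 69.3 across corners, 40 mm tall; coaxial round white cap 32 mm across, 26 mm tall (66 mm overall). Origin at the centre of its underside, z up; x points through a corner, y through a flat face. Starts standing on the table, turned anyhow. Pots 2 and 3 may go in either of the two free places.
- round_pot_1: Round grey pot, 66 mm in diameter, body 40 mm tall, with the same white cap as the hexagonal ones (66 mm overall). Not part of the job; may not be moved. Origin at the centre of its underside.
- round_pot_2: Round grey pot, 66 mm in diameter, body 40 mm tall, with the same white cap as the hexagonal ones (66 mm overall). Not part of the job; may not be moved. Origin at the centre of its underside.
- tape_roll: Cardboard ring, 90 mm across, 25 mm high, lying flat; origin at the centre of its underside. Bystander, to be left where it is.
- brush: Flat paintbrush lying on the table, near the robot; origin under its middle. Bystander, to be left where it is.
- spray_can_0: Green spray can, 64 mm across, 196 mm tall; origin at the centre of its underside. Bystander, to be left where it is.
- spray_can_1: Blue spray can, 64 mm across, 196 mm tall; origin at the centre of its underside. Bystander, to be left where it is.
- cup: Clear plastic cup, 90 mm across, 110 mm tall; origin at the centre of its underside. Bystander, to be left where it is.
Things that resemble listed ones, but are neither listed nor needed, are in the scene too. What is shaped like the hex_pot_3 but green is not meant.

How it is judged (in metres and radians):
At the end, for the whole second after the job is handed in: All three hexagonal pots at rest in the tray: centres within 62 mm of each other (60 is face to face) and 38.5 mm of the tray's origin, turned to the honeycomb within 0.06 rad, upright within 0.04 rad, under 3 mm off the table; bar held back over 6 mm (horizontal distance between hex_pot_1 and hex_pot_2 below 0.062 m and horizontal distance between each of hex_pot_1, hex_pot_2, hex_pot_3 and tray below 0.0385 m and angle between each of hex_pot_1, hex_pot_2, hex_pot_3's own z axis and vertical below 0.04 rad and height (world z) of each of hex_pot_1, hex_pot_2, hex_pot_3 below 0.003 m and (angle between the x axis of hex_pot_1 and the x axis of tray, either way round below 0.06 rad or angle between the x axis of hex_pot_1 and the x axis of tray, either way round between 0.987 and 1.107 rad) and linear speed of each of hex_pot_1, hex_pot_2, hex_pot_3 below 0.02 m/s and horizontal distance between hex_pot_2 and hex_pot_3 below 0.062 m and (angle between the x axis of hex_pot_2 and the x axis of tray, either way round below 0.06 rad or angle between the x axis of hex_pot_2 and the x axis of tray, either way round between 0.987 and 1.107 rad) and horizontal distance between hex_pot_3 and hex_pot_1 below 0.062 m and (angle between the x axis of hex_pot_3 and the x axis of tray, either way round below 0.06 rad or angle between the x axis of hex_pot_3 and the x axis of tray, either way round between 0.987 and 1.107 rad) and value of joint bar above 0.006 m); the robot touches nothing.
It fails at once if a round pot is pushed more than 25 mm from its place or knocked over (distance of any of round_pot_1, round_pot_2 from where it was at the start of the episode above 0.025 m or angle between any of round_pot_1, round_pot_2's own z axis and vertical above 0.5 rad).
It fails at once if another thing on the table (tape roll, brush, spray can, cup) is pushed more than 25 mm or knocked over (distance of any of tape_roll, brush, spray_can_0, spray_can_1, cup from where it was at the start of the episode above 0.025 m or angle between any of spray_can_0, spray_can_1, cup's own z axis and vertical above 0.5 rad).
It also fails if it takes over 51 s, if anything falls off the work surface, if the arm or the gripper's body presses on something with over 40 N, if the wrist force passes 120 N, or if a joint passes its speed limit or range.

### The arm

A 6-joint arm with a two-finger parallel gripper is mounted at the origin on the work surface. World frame = base frame: x ahead of the robot, y to its left, z up, the work surface at z = 0. Lengths are in m, angles in degrees, forces in N, time in s.
With the tool pointing down it reaches from about 0.325 to 0.875 m from the base axis. Payload 4.4 kg.
Tool frame: the origin (TCP) lies between the finger pads; the fingertips stand 17 mm ahead of it and the grasp point (between the pads) lies 2 mm behind it; z points along the fingers, x is the direction in which the jaws open and shut, and the axes are right-handed (so a half turn about z gives the same grasp; the last joint's range is limited). The gripper opens to 85 mm and grips with 20 to 120 N. Pads are 22 mm wide; open, the fingers measure 114 mm over their backs; the gripper's body (76 mm by 85 mm) begins 54 mm behind the grasp point. The pads swing forward as they close: fully open they stand 13 mm farther back than shut.
Start: joints at [56.809, 11.837, 88.321, -0, 79.842, -8.623], TCP at [0.239, 0.523, 0.248] pointing down, gripper open.
Joint ranges: [-156.59, 156.59], [-49.26, 127.26], [12.9, 141.05], [-63.56, 243.56], [4.71, 150.69], [-161.64, 161.64]. Speed limits (degrees/s): [159.86, 159.86, 180, 180, 180, 180].

### API

Orientations are given as a 3x3 rotation matrix whose columns are the frame's x, y, z axes.
In Python, from bench import env gives the robot as it stands.
- The arm moves only by the tool jog_arm, never from a script. Its arguments are lists of equal length, an entry for each row: "xyz": the shift along the tool's x, y, z in mm, a list of three; "delta_rot": the turn, a rotation vector about the tool's x, y, z in rad, a list of three; "jaw": the closure, from -1 (fully open) to 1 (shut), so that 0 is half open. In form: {"xyz": [[x, y, z], ...], "delta_rot": [[wx, wy, wz], ...], "jaw": [jaw, ...]}. A call has 1 to 8 rows; each row is the pose to reach, as a shift and turn from the pose commanded when the call began, along the tool's axes at that moment; what a row does not reach only later rows make up. A row lasts 1/12 s, in which the tool goes at most 41.7 mm and 7.16 degrees, less where a joint would pass 70% of its speed; a pose out of reach is approached as far as the arm can. A call with a gripper value outside its range is refused whole. The fingers move at their own pace and stop on an object; "squeeze" is the grip in N (left out, the last holds). Time passes only in rows, so rows that repeat a pose let the fingers close. It gives the time, the measured TCP pose, the force and the opening at its end, in the units of the state.
- env.state(): the state, without advancing time (a new reading comes with each control period).
- env.camera(name): name is "scene" or "top" or "wrist"; returns (picture, depth): 384x512x3 uint8, red, green, blue; 384x512 float32, m along the optical axis (not along the pixel's ray), 0 where there is no reading.
- env.camera_model(name): a dict with "fx", "fy", "cx", "cy" (pixels), "world_to_cam" (4x4, takes a point from world to camera coordinates). Camera axes: x right, y down, z forward; pixel columns grow to the right and rows downward; lengths in m; the calibration is good to about 2 mm. The wrist camera is an equidistant fisheye: a pixel r from the principal point sees the ray r / f radians off the axis. A picture is of the moment at which its call begins: read the wrist's pose just before it. camera_model takes no time and is no camera call; for the wrist camera it gives the pose at the moment of the call.
- env.finish_job(): hands the job in, once; it reports no verdict.
The state is a dict: "t": time; "qpos": joint angles; "joint_velocities": joint speeds; "effort": joint torques, N m; "tcp_pos": TCP position; "tool_rot": TCP orientation; "ft_force": force on the tool from outside, world axes, zero at the start; "ft_torque": the same for the moment, N m; "opening": opening from 0.0 (shut) to 1.0 (fully open).
Only numpy, scipy, OpenCV 4.12 (cv2) and the standard library are available. Lean on these libraries where they do the work, as an engineer would, in place of code of your own. Each camera call takes 0.05 s, during which the arm holds its last target. There are 200 camera calls.

## Working session

There is one attempt and no reset: what is moved stays moved. The work goes in short steps, Python scripts to look and compute and a tool call to move; the robot and the scene stay as the last step left them, time stands still between calls to the robot, and variables do not carry over. Pictures are saved under pics/ and viewed, about 8 in all and at most 12, crops included, and the job is handed in when it is done.

Besides the shell and the picture viewer there is one more tool, called after ">>>" by a JSON object that holds its "fn" and its "kwargs", one argument or row to a line. jog_arm: Moves the arm, as the interface text tells. Its arguments: {"type":"object","properties":{"xyz":{"type":"array","items":{"type":"array","items":{"type":"number"}}},"delta_rot":{"type":"array","items":{"type":"array","items":{"type":"number"}}},"jaw":{"type":"array","items":{"type":"number"}},"squeeze":{"type":"number"}},"required":["xyz","delta_rot","jaw"]}

```bash
mkdir -p pics; ls; python3 - <<'E'
from bench import env
import cv2,numpy as np
ims=[]
for n in("top","scene"):
    p,d=env.camera(n); m=env.camera_model(n)
    np.savez(f"{n}.npz",p=p,d=d,K=[m["fx"],m["fy"],m["cx"],m["cy"]],W=m["world_to_cam"])
    print(n,m["fx"],m["cx"],m["cy"],np.round(m["world_to_cam"],3).tolist())
    cv2.imwrite(f"pics/{n}0.png",cv2.resize(p[:,:,::-1],(800,600),interpolation=cv2.INTER_CUBIC))
print(env.state())
E
```

```text
pics
top 349.97642703969285 256.39176846125105 189.51567762396976 [[0.03, -1.0, -0.001, -0.012], [-0.99, -0.029, -0.141, 0.583], [0.14, 0.005, -0.99, 0.982], [0.0, 0.0, 0.0, 1.0]]
scene 375.91984834176793 253.49175883202923 196.2391352329187 [[0.746, 0.666, 0.009, -0.451], [0.562, -0.623, -0.545, -0.293], [-0.357, 0.412, -0.839, 1.152], [0.0, 0.0, 0.0, 1.0]]
{'t': 0.1, 'qpos': array([ 5.68095719e+01,  1.18818677e+01,  8.83976151e+01,  4.82039281e-04,
        7.98419571e+01, -8.62399241e+00]), 'joint_velocities': array([ 0.11313346, -0.1551308 , -0.22697083,  0.08424666, -0.02004832,
        0.00175133]), 'effort': array([-7.97363409e-04, -3.84099770e+01, -2.92546159e+01, -2.19083740e-04,
        4.96055349e-03,  1.03169594e-05]), 'tcp_pos': array([0.23870826, 0.52238697, 0.24720877]), 'tool_rot': array([[ 4.15748218e-01,  9.09479003e-01, -1.16720700e-03],
       [ 9.09477341e-01, -4.15749728e-01, -1.76920202e-03],
       [-2.09431809e-03, -3.26005734e-04, -9.99997754e-01]]), 'ft_force': array([ 0.03850184,  0.32749533, -0.1535989 ]), 'ft_torque': array([-0.03056347,  0.05649563,  0.0179385 ]), 'opening': 0.9972878468656493}
```

View pics/top0.png

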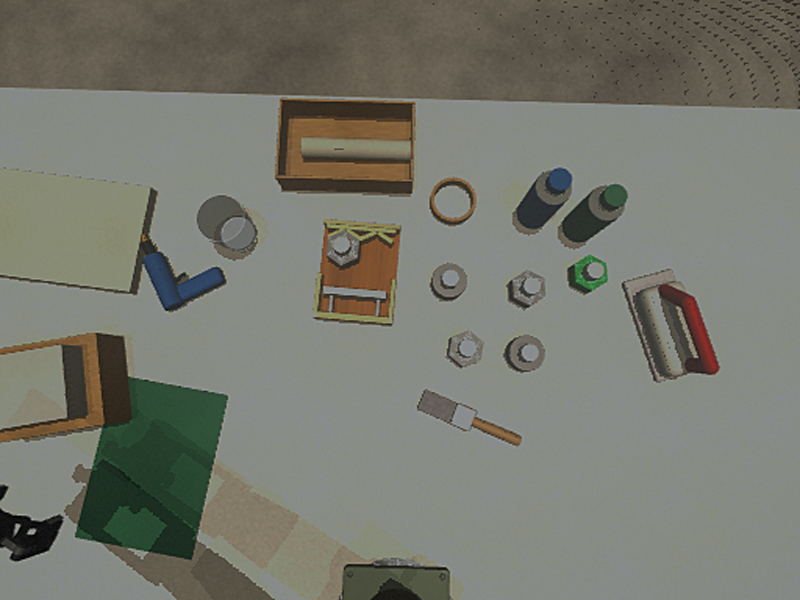

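View pics/scene0.png

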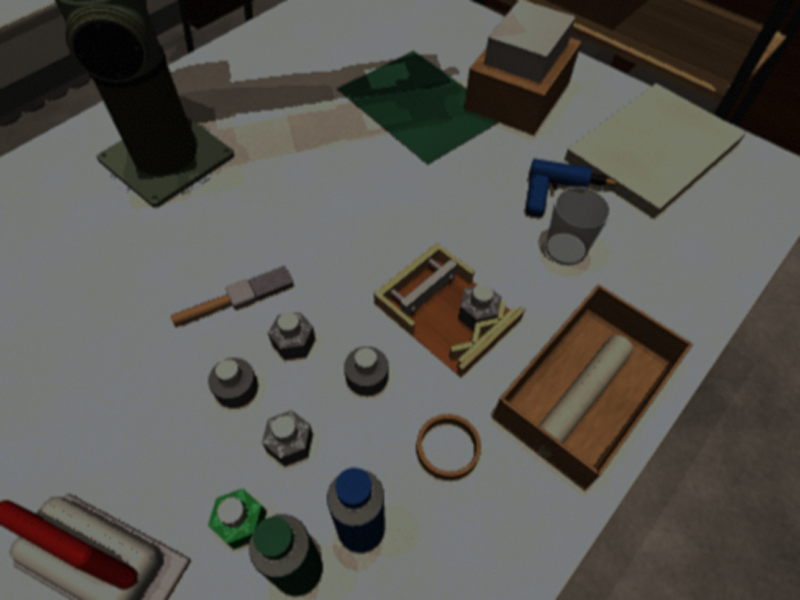

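Hex candidates in the top picture (800x600): grey hex at (465,348) and (527,288); grey hex already in tray at (342,247). The look-alikes are round at (449,281) and (525,352), and the green hex at (590,272) to reject.

```bash
cat > h.py <<'E'
import numpy as np,cv2
from bench import env
def rays(n,uv,m):
    uv=np.asarray(uv,float).reshape(-1,2)
    a=(uv-[m["cx"],m["cy"]])/[m["fx"],m["fy"]]
    if n=="wrist":
        r=np.linalg.norm(a,axis=1,keepdims=True)+1e-12
        d=np.hstack([a/r*np.sin(r),np.cos(r)])
    else: d=np.hstack([a,np.ones((len(a),1))])
    W=np.asarray(m["world_to_cam"]); R=W[:3,:3]
    return -R.T@W[:3,3], d@R
def plane(n,uv,z,m):
    c,d=rays(n,uv,m); return (c+d*((z-c[2])/d[:,2])[:,None])[:,:2]
def proj(n,P,m):
    W=np.asarray(m["world_to_cam"]); q=np.atleast_2d(P)@W[:3,:3].T+W[:3,3]
    if n=="wrist":
        rho=np.linalg.norm(q[:,:2],axis=1); th=np.arctan2(rho,q[:,2]); a=q[:,:2]/(rho[:,None]+1e-12)*th[:,None]
    else: a=q[:,:2]/q[:,2:]
    return a*[m["fx"],m["fy"]]+[m["cx"],m["cy"]]
def cloud(n,d,m):
    v,u=np.mgrid[:384,:512]; uv=np.stack([u,v],-1).reshape(-1,2)
    c,r=rays(n,uv,m); W=np.asarray(m["world_to_cam"])
    f=r@W[2,:3]                      # optical-axis component
    return (c+r*(d.reshape(-1)/f)[:,None]).reshape(384,512,3)
E
python3 - <<'E'
from h import *
m=env.camera_model("top"); z=np.load("top.npz"); P=cloud("top",z["d"],m); hsv=cv2.cvtColor(z["p"],cv2.COLOR_RGB2HSV)
print(np.median(P[330:345,300:330,2]))
for nm,u,v in [("tray1",342,247),("hexA",465,348),("hexB",527,288),("r1",449,281),("r2",525,352),("green",590,272)]:
    u,v=u/1.5625,v/1.5625
    w=P[int(v)-22:int(v)+22,int(u)-22:int(u)+22]
    c=w[(w[...,2]>.058)&(w[...,2]<.075)]; b=w[(w[...,2]>.034)&(w[...,2]<.046)]
    print(nm,np.round(c.mean(0)*1e3,1),len(c),np.round(b.mean(0)*1e3,1),len(b),np.ptp(b[:,:2],axis=0)*1e3)
T=np.array([[325,220],[400,222],[394,325],[314,321]])/1.5625
print(np.round(plane("top",T,.03,m)*1e3,1))
m=env.camera_model("wrist");print(m["fx"],m["cx"],m["cy"]);s=env.state();W=np.asarray(m["world_to_cam"])
c=-W[:3,:3].T@W[:3,3];print("cam in tool",s["tool_rot"].T@(c-s["tcp_pos"]),"\n",W[:3,:3]@s["tool_rot"])
E
```

```text
-0.0007429111610192107
tray1 [673.3 118.9  64.6] 97 [671.8 117.8  38.9] 242 [67.11752507 59.61081093]
hexA [ 489.8 -117.2   65. ] 102 [ 489.6 -116.3   38.9] 264 [66.52627789 63.32237771]
hexB [ 607.  -232.9   64.6] 103 [ 606.  -231.6   38.8] 252 [65.66017721 60.34858009]
r1 [616.6 -84.3  65. ] 99 [615.2 -83.4  38.9] 278 [63.40373723 64.83383496]
r2 [ 484.8 -228.8   64.9] 105 [ 484.3 -226.9   39.1] 287 [63.37142171 63.54944027]
green [ 639.4 -349.3   64.5] 104 [ 638.6 -347.    39. ] 241 [100.30963001  62.62895509]
[[728.5 155.9]
 [728.8  11.1]
 [529.4  16.4]
 [532.5 167. ]]
297.3186396354542 253.59558582655842 191.16263734236458
cam in tool [ 0.00105301 -0.08293271 -0.12518828] 
 [[ 9.99999297e-01 -1.17708328e-03 -1.45344666e-04]
 [ 1.06838313e-03  9.47232767e-01 -3.20544762e-01]
 [ 5.14983111e-04  3.20544381e-01  9.47233358e-01]]
```

>>> {"fn": "jog_arm", "kwargs": {
  "xyz": [
    [-99, 255, 20],
    [-99, 255, 20],
    [-99, 255, 20],
    [-99, 255, 20],
    [-99, 255, 20],
    [-99, 255, 20],
    [-99, 255, 20],
    [-99, 255, 20]
  ],
  "delta_rot": [
    [0, 0, 0.588],
    [0, 0, 0.588],
    [0, 0, 0.588],
    [0, 0, 0.588],
    [0, 0, 0.588],
    [0, 0, 0.588],
    [0, 0, 0.588],
    [0, 0, 0.588]
  ],
  "jaw": [-1, -1, -1, -1, -1, -1, -1, -1]
}}

```text
t: 0.77
tcp_pos: [0.4327, 0.323, 0.2273]
tool_rot: [[0.854, 0.521, 0.0], [0.521, -0.854, -0.002], [-0.001, 0.002, -1.0]]
ft_force: [-0.3, 0.6, 0.7]
opening: 1.001
```

>>> {"fn": "jog_arm", "kwargs": {
  "xyz": [
    [59, 267, 27],
    [59, 267, 27],
    [59, 267, 27],
    [59, 267, 27],
    [59, 267, 27],
    [59, 267, 27],
    [59, 267, 27],
    [59, 267, 27]
  ],
  "delta_rot": [
    [0, 0, 0.588],
    [0, 0, 0.588],
    [0, 0, 0.588],
    [0, 0, 0.588],
    [0, 0, 0.588],
    [0, 0, 0.588],
    [0, 0, 0.588],
    [0, 0, 0.588]
  ],
  "jaw": [-1, -1, -1, -1, -1, -1, -1, -1]
}}

```text
t: 1.43
tcp_pos: [0.623, 0.127, 0.1999]
tool_rot: [[0.999, -0.039, 0.0], [-0.039, -0.999, -0.002], [0.0, 0.002, -1.0]]
ft_force: [-0.5, -0.7, 0.8]
opening: 0.999
```

```bash
cat > shot.py <<'E'
import sys; from h import *
n=sys.argv[1]; s=env.state(); m=env.camera_model("wrist"); p,d=env.camera("wrist")
np.savez(n+".npz",p=p,d=d,m=np.array(m,dtype=object),s=np.array(s,dtype=object))
cv2.imwrite(f"pics/{n}.png",cv2.convertScaleAbs(cv2.resize(p[:,:,::-1],(800,600),interpolation=cv2.INTER_CUBIC),alpha=1.4))
R=s["tool_rot"]; print(s["t"],np.round(s["tcp_pos"]*1e3,1),"yaw",np.degrees(np.arctan2(R[1,0],R[0,0])),np.round(R[:,2],3),"open",s["opening"],"F",np.round(s["ft_force"],1))
E
python3 shot.py tray1
```

```text
1.4333 [623.  127.  199.9] yaw -2.2298272209379295 [ 0.    -0.002 -1.   ] open 0.9992760591621721 F [-0.5 -0.7  0.8]
```

View pics/tray1.png

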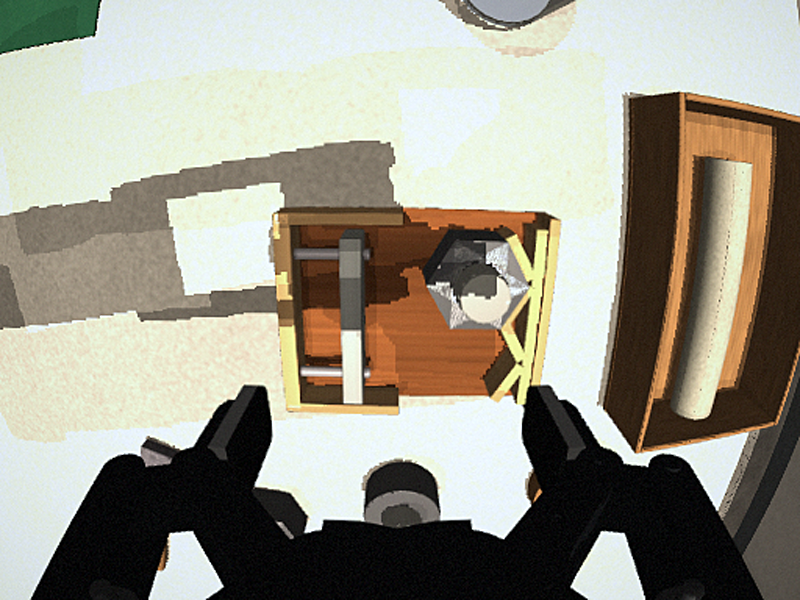

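The wrist view shows the tray from (275,208) to (560,412), the bar at x≈352, hex_pot_1 with its cap at (483,297), and the free notch near (500,365).

```bash
python3 - <<'E'
from h import *
z=np.load("tray1.npz",allow_pickle=True); m=z["m"].item(); P=cloud("wrist",z["d"],m)*1e3
v,u=np.mgrid[:384,:512]; roi=(u>170)&(u<365)&(v>128)&(v<268)
print("table z",np.median(P[140:180,270:300,2]))
def rect(mask,k=None):
    n,l,st,_=cv2.connectedComponentsWithStats(mask.astype(np.uint8))
    i=1+np.argmax(st[1:,4]); q=P[l==i][:,:2].astype(np.float32); return q,cv2.minAreaRect(q)
Z=P[...,2]
bar=roi&(Z>36)&(Z<44)&(u<240); q,r=rect(bar); print("bar",len(q),r,q.mean(0))
w,V=np.linalg.eigh(np.cov(q.T)); print("bar yaw of y axis",np.degrees(np.arctan2(V[1,1],V[0,1])))
body=roi&(Z>36)&(Z<44)&(u>260); q,r=rect(body); hull=cv2.convexHull(q)[:,0]; print("body",len(q),"hull-centre",cv2.minEnclosingCircle(q))
cap=roi&(Z>61)&(Z<70); q,r=rect(cap); print("cap",len(q),cv2.minEnclosingCircle(q),q.mean(0))
wall=roi&(Z>26)&(Z<34)
# side walls top in x from 525..600
for nm,ys in(("left",(150,172)),("right",(0,22))):
    s=wall&(P[...,1]>ys[0])&(P[...,1]<ys[1])&(P[...,0]<610)&(P[...,0]>535); q=P[s][:,:2]; a=np.polyfit(q[:,0],q[:,1],1); print(nm,len(q),"y at x=570",np.polyval(a,570),"slope deg",np.degrees(np.arctan(a[0])))
for nm,xs in(("end",(515,540)),("fence",(698,740))):
    s=wall&(P[...,0]>xs[0])&(P[...,0]<xs[1]); q=P[s][:,:2]; q=q[(q[:,1]>30)&(q[:,1]<145)]
    if nm=="fence":
        b=np.floor(q[:,1]/5); q=np.array([[q[b==k][:,0].max(),q[b==k][:,1].mean()] for k in np.unique(b)]); 
    a=np.polyfit(q[:,1],q[:,0],1); print(nm,len(q),"x at y=88",np.polyval(a,88),np.degrees(np.arctan(-a[0])), np.ptp(q[:,0]))
s=wall&(P[...,0]>640); np.set_printoptions(suppress=True)
E
```

```text
table z 21.023403186559378
bar 1417 ((591.1920166015625, 95.98869323730469), (118.73353576660156, 14.248066902160645), 86.70171356201172) [591.653    100.482735]
bar yaw of y axis 87.07012989170346
body 1824 hull-centre ((676.015869140625, 120.53767395019531), 34.520442962646484)
cap 860 ((676.25, 120.73188018798828), 16.542024612426758) [675.76495 121.91311]
left 707 y at x=570 164.20318537972415 slope deg 3.382827467008357
right 42 y at x=570 21.639657583381254 slope deg -1.0878431868175253
end 133 x at y=88 539.1502923150457 -1.3503879068759759 4.375599546542389
fence 23 x at y=88 729.500307468503 -4.416543564944913 14.468663157199785
```

>>> {"fn": "jog_arm", "kwargs": {
  "xyz": [
    [-144, 243, 20],
    [-144, 243, 20],
    [-144, 243, 20],
    [-144, 243, 20],
    [-144, 243, 20],
    [-144, 243, 20],
    [-144, 243, 20],
    [-144, 243, 20]
  ],
  "delta_rot": [
    [0, 0, 0.017],
    [0, 0, 0.017],
    [0, 0, 0.017],
    [0, 0, 0.017],
    [0, 0, 0.017],
    [0, 0, 0.017],
    [0, 0, 0.017],
    [0, 0, 0.017]
  ],
  "jaw": [-1, -1, -1, -1, -1, -1, -1, -1]
}}

```text
t: 2.15
tcp_pos: [0.4646, -0.1089, 0.1805]
tool_rot: [[0.999, -0.055, -0.003], [-0.055, -0.999, -0.001], [-0.003, 0.001, -1.0]]
ft_force: [0.0, 0.1, -0.7]
opening: 0.998
```

```bash
python3 shot.py hexA; cat > meas.py <<'E'
import sys; from h import *
def pot(name,guess):
    z=np.load(name+".npz",allow_pickle=True); m=z["m"].item(); P=cloud("wrist",z["d"],m)*1e3; Z=P[...,2]
    near=np.hypot(P[...,0]-guess[0],P[...,1]-guess[1])
    q=P[(near<45)&(Z>36)&(Z<44)][:,:2].astype(np.float32); c=P[(near<30)&(Z>62)&(Z<70)][:,:2].astype(np.float32)
    hull=cv2.convexHull(q)[:,0]; print("cap",cv2.minEnclosingCircle(c),c.shape,"body",cv2.minEnclosingCircle(q))
    # corner angle: support function width over directions; flats at minimum width averaged over 3 directions
    a=np.radians(np.arange(0,60,.25)); f=[sum(np.ptp(hull@[np.cos(t+k*np.pi/3),np.sin(t+k*np.pi/3)]) for k in range(3))/3 for t in a]
    f=np.array(f); i=f.argmin(); print("flat normal deg",np.degrees(a[i]),"width",f[i],"max",f.max(),"at",np.degrees(a[f.argmax()]),"-> corner dirs",(np.degrees(a[i])+30)%60)
if __name__=="__main__": pot(sys.argv[1],(float(sys.argv[2]),float(sys.argv[3])))
E
python3 meas.py hexA 490 -117; python3 meas.py tray1 676 121
```

```text
2.15 [ 464.6 -108.9  180.5] yaw -3.130784191499737 [-0.003 -0.001 -1.   ] open 0.9982576392211726 F [ 0.   0.1 -0.7]
cap ((492.0055236816406, -115.90161895751953), 16.650964736938477) (1008, 2) body ((491.8013000488281, -116.27811431884766), 34.31743621826172)
flat normal deg 21.75 width 60.315112293365594 max 68.35134859558495 at 52.0 -> corner dirs 51.75
cap ((675.9196166992188, 120.94429779052734), 16.526580810546875) (842, 2) body ((676.015869140625, 120.53767395019531), 34.520442962646484)
flat normal deg 26.5 width 60.69762227671426 max 68.37528132181576 at 56.0 -> corner dirs 56.5
```

View pics/hexA.png

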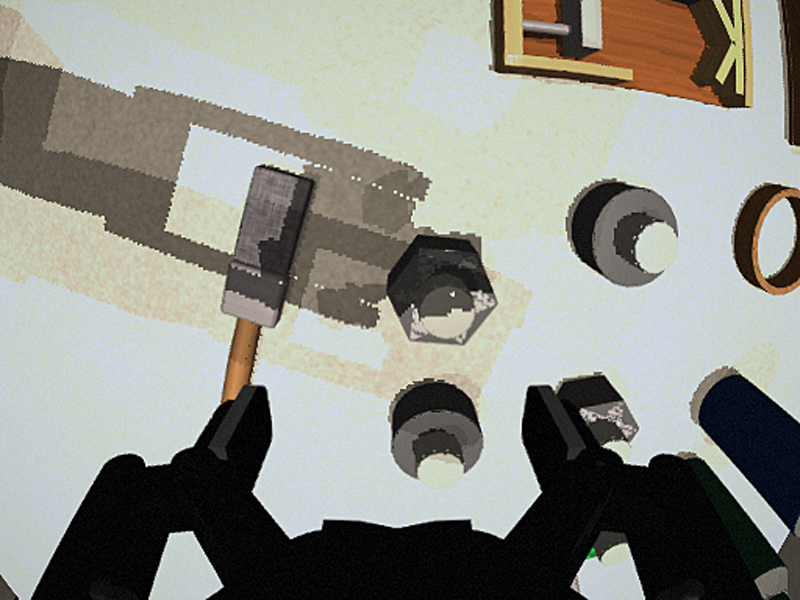

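Crop shows hexA at (440,290): clearly hexagonal and grey, next to the round pot at (437,430). hexB is partly hidden at (597,415). I'll grip hexA's cap with the jaws along a corner direction.

>>> {"fn": "jog_arm", "kwargs": {
  "xyz": [
    [28, 5.6, 30],
    [28, 5.6, 60],
    [28, 5.6, 90],
    [28, 5.6, 110],
    [28, 5.6, 120],
    [28, 5.6, 120],
    [28, 5.6, 120],
    [28, 5.6, 120]
  ],
  "delta_rot": [
    [0, 0, 0.089],
    [0, 0, 0.089],
    [0, 0, 0.089],
    [0, 0, 0.089],
    [0, 0, 0.089],
    [0, 0, 0.089],
    [0, 0, 0.089],
    [0, 0, 0.089]
  ],
  "jaw": [-0.2, -0.2, -0.2, -0.2, -0.2, -0.2, -0.2, -0.2],
  "squeeze": 100
}}

```text
t: 2.87
tcp_pos: [0.4976, -0.1139, 0.0629]
tool_rot: [[0.99, -0.138, 0.003], [-0.138, -0.99, -0.001], [0.003, 0.001, -1.0]]
ft_force: [0.5, -0.0, -0.0]
opening: 0.6
```

```bash
python3 shot.py gripA0; python3 meas.py gripA0 492 -116
```

```text
2.8667 [ 497.6 -113.9   62.9] yaw -7.958061919544088 [ 0.003 -0.001 -1.   ] open 0.5999847285953531 F [ 0.5 -0.  -0. ]
cap ((486.56103515625, -111.24681854248047), 22.761348724365234) (2881, 2) body ((491.70489501953125, -115.66313171386719), 34.46278381347656)
flat normal deg 21.5 width 60.67838397821567 max 67.64998074743156 at 49.0 -> corner dirs 51.5
```

View pics/gripA0.png

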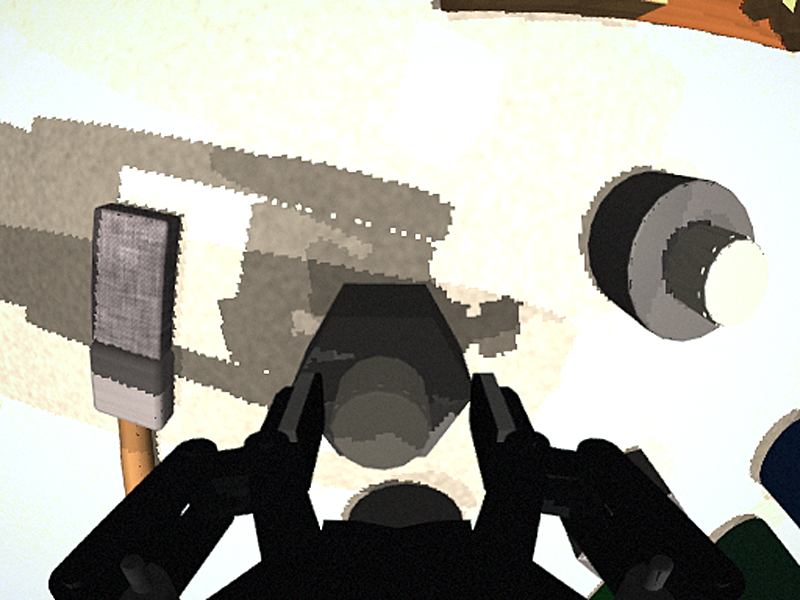

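The cap at (380,420) sits left of the fingers' middle (395), which matches the roughly 5 mm error in the measured TCP. I'll correct that, then close.

>>> {"fn": "jog_arm", "kwargs": {
  "xyz": [
    [-5.6, 2.6, 2],
    [-5.6, 2.6, 2],
    [-5.6, 2.6, 2],
    [-5.6, 2.6, 2]
  ],
  "delta_rot": [
    [0, 0, 0.0],
    [0, 0, 0.0],
    [0, 0, 0.0],
    [0, 0, 0.0]
  ],
  "jaw": [-0.2, -0.2, -0.2, -0.2]
}}

```text
t: 3.25
tcp_pos: [0.4902, -0.1162, 0.0598]
tool_rot: [[0.99, -0.14, 0.001], [-0.14, -0.99, -0.0], [0.001, 0.0, -1.0]]
ft_force: [-0.2, 0.8, -0.1]
opening: 0.597
```

>>> {"fn": "jog_arm", "kwargs": {
  "xyz": [
    [0, 0, 0],
    [0, 0, 0],
    [0, 0, 0],
    [0, 0, 0],
    [0, 0, 0]
  ],
  "delta_rot": [
    [0, 0, 0],
    [0, 0, 0],
    [0, 0, 0],
    [0, 0, 0],
    [0, 0, 0]
  ],
  "jaw": [1, 1, 1, 1, 1]
}}

```text
t: 3.67
tcp_pos: [0.4906, -0.1162, 0.06]
tool_rot: [[0.99, -0.14, 0.001], [-0.14, -0.99, -0.0], [0.001, 0.0, -1.0]]
ft_force: [-0.2, 0.8, 5.6]
opening: 0.346
```

>>> {"fn": "jog_arm", "kwargs": {
  "xyz": [
    [0, 0, -20],
    [0, 0, -40],
    [0, 0, -60],
    [0, 0, -80],
    [0, 0, -80],
    [0, 0, -80]
  ],
  "delta_rot": [
    [0, 0, 0],
    [0, 0, 0],
    [0, 0, 0],
    [0, 0, 0],
    [0, 0, 0],
    [0, 0, 0]
  ],
  "jaw": [1, 1, 1, 1, 1, 1]
}}

```text
t: 4.17
tcp_pos: [0.4905, -0.1161, 0.1395]
tool_rot: [[0.99, -0.14, 0.002], [-0.14, -0.99, -0.001], [0.002, 0.001, -1.0]]
ft_force: [-0.1, -0.3, -2.9]
opening: 0.342
```

```bash
python3 shot.py heldA; python3 - <<'E'
from h import *
s=env.state(); print(np.round(s["joint_velocities"],2),np.round(s["qpos"],1))
z=np.load("heldA.npz",allow_pickle=True); m=z["m"].item(); P=cloud("wrist",z["d"],m)*1e3; t=s["tcp_pos"]*1e3
near=np.hypot(P[...,0]-t[0],P[...,1]-t[1])<50
h=P[near][:,2]; print(np.histogram(h,bins=range(60,160,4)))
E
```

```text
4.1667 [ 490.5 -116.1  139.5] yaw -8.019552296229552 [ 0.002 -0.001 -1.   ] open 0.34197735168250076 F [-0.1 -0.3 -2.9]
[-0.07  1.16  1.23 -0.07  0.41 -0.09] [-23.2  10.2 104.4   0.   65.5 -15.1]
(array([   0,    0,    0,    0,   53,  123,  138,  153,  158,  172,  175,
        197,  214,  210, 3281,  245,  243,  333,  401,  446,  607, 2759,
        360,  294]), array([ 60,  64,  68,  72,  76,  80,  84,  88,  92,  96, 100, 104, 108,
       112, 116, 120, 124, 128, 132, 136, 140, 144, 148, 152, 156]))
```

View pics/heldA.png

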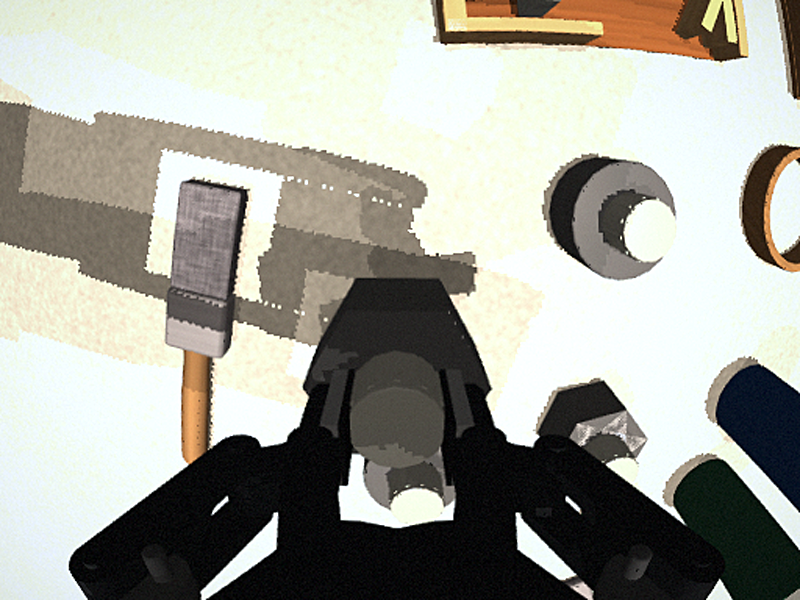

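>>> {"fn": "jog_arm", "kwargs": {
  "xyz": [
    [25, -33, 0],
    [50, -66, 0],
    [75, -99, 0],
    [100, -132, 0],
    [125, -165, 0],
    [145, -190, 0],
    [150.7, -198.6, 0],
    [150.7, -198.6, 0]
  ],
  "delta_rot": [
    [0, 0, -0.03],
    [0, 0, -0.06],
    [0, 0, -0.087],
    [0, 0, -0.087],
    [0, 0, -0.087],
    [0, 0, -0.087],
    [0, 0, -0.087],
    [0, 0, -0.087]
  ],
  "jaw": [1, 1, 1, 1, 1, 1, 1, 1]
}}

```text
t: 4.88
tcp_pos: [0.6669, 0.0622, 0.136]
tool_rot: [[0.999, -0.05, -0.004], [-0.05, -0.999, 0.001], [-0.004, -0.0, -1.0]]
ft_force: [-1.0, -0.4, -2.9]
opening: 0.343
```

>>> {"fn": "jog_arm", "kwargs": {
  "xyz": [
    [0, 0, 0],
    [0, 0, 0]
  ],
  "delta_rot": [
    [0, 0, 0],
    [0, 0, 0]
  ],
  "jaw": [1, 1]
}}

```text
t: 5.05
tcp_pos: [0.665, 0.0587, 0.1372]
tool_rot: [[0.999, -0.054, -0.004], [-0.054, -0.999, -0.001], [-0.004, 0.001, -1.0]]
ft_force: [0.3, 0.1, -1.8]
opening: 0.348
```

```bash
python3 shot.py overA; python3 meas.py overA 676 121; python3 - <<'E'
from h import *
z=np.load("overA.npz",allow_pickle=True); m=z["m"].item(); P=cloud("wrist",z["d"],m)*1e3; s=z["s"].item(); t=s["tcp_pos"]*1e3
Z=P[...,2]; near=np.hypot(P[...,0]-t[0],P[...,1]-t[1])<38
q=P[near&(abs(Z-(t[2]-20))<4)][:,:2].astype(np.float32); print("held body",len(q),cv2.minEnclosingCircle(q),"tcp",t)
b=P[(abs(P[...,0]-591)<14)&(abs(P[...,1]-96)<65)&(Z>37)&(Z<43)][:,:2].astype(np.float32); print("bar",len(b),cv2.minAreaRect(b))
E
```

```text
5.05 [665.   58.7 137.2] yaw -3.077411155004797 [-0.004 -0.001 -1.   ] open 0.3475734902584104 F [ 0.3  0.1 -1.8]
cap ((676.0206298828125, 120.69874572753906), 16.466840744018555) (1750, 2) body ((676.241943359375, 120.71383666992188), 34.385982513427734)
flat normal deg 27.0 width 60.22788632432728 max 68.29245358095166 at 56.75 -> corner dirs 57.0
held body 3541 ((665.307373046875, 58.895023345947266), 34.67634963989258) tcp [665.00326392  58.68857685 137.23449677]
bar 2408 ((591.5234375, 95.34056091308594), (119.54534149169922, 15.125025749206543), 86.8145980834961)
```

View pics/overA.png

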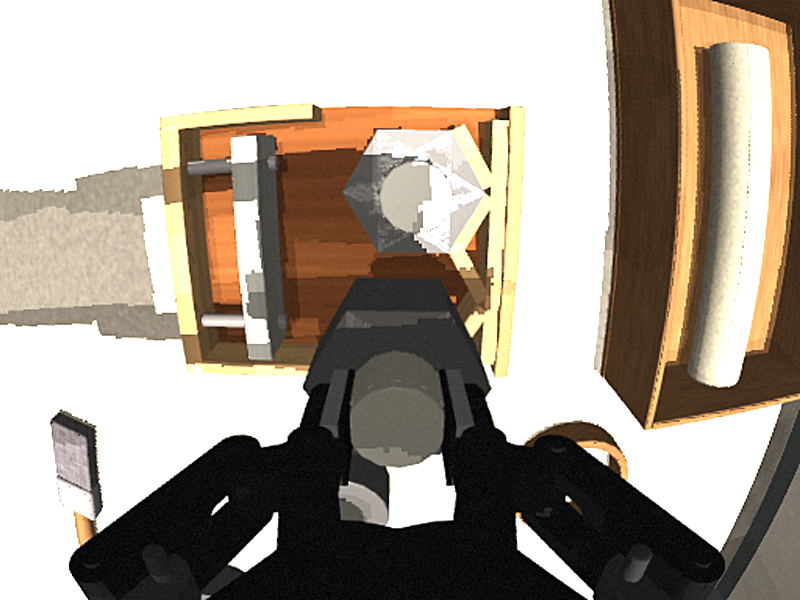

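The view shows the held pot over the free notch, flat edge at (400,280) parallel to pot 1's edge at (415,250), and the held centre is at the TCP. Lowering now.

>>> {"fn": "jog_arm", "kwargs": {
  "xyz": [
    [0, 0, 20],
    [0, 0, 40],
    [0, 0, 60],
    [0, 0, 70],
    [0, 0, 75],
    [0, 0, 76],
    [0, 0, 76],
    [0, 0, 76]
  ],
  "delta_rot": [
    [0, 0, 0],
    [0, 0, 0],
    [0, 0, 0],
    [0, 0, 0],
    [0, 0, 0],
    [0, 0, 0],
    [0, 0, 0],
    [0, 0, 0]
  ],
  "jaw": [1, 1, 1, 1, 1, 1, 1, 1]
}}

```text
t: 5.77
tcp_pos: [0.6681, 0.0594, 0.0649]
tool_rot: [[0.999, -0.053, 0.003], [-0.053, -0.999, -0.0], [0.003, 0.0, -1.0]]
ft_force: [0.2, -0.2, -1.8]
opening: 0.343
```

>>> {"fn": "jog_arm", "kwargs": {
  "xyz": [
    [0, 0, 3],
    [0, 0, 4.3],
    [0, 0, 4.3],
    [2, -0.8, 4.3],
    [4, -1.6, 4.3],
    [5.5, -1.6, 4.3],
    [5.5, -1.6, 4.3],
    [5.5, -1.6, 4.3]
  ],
  "delta_rot": [
    [0, 0, 0],
    [0, 0, 0],
    [0, 0, 0],
    [0, 0, 0],
    [0, 0, 0],
    [0, 0, 0],
    [0, 0, 0],
    [0, 0, 0]
  ],
  "jaw": [1, 1, 1, 1, 1, 1, 1, 1]
}}

```text
t: 6.43
tcp_pos: [0.6719, 0.0607, 0.0601]
tool_rot: [[0.999, -0.053, -0.002], [-0.053, -0.999, -0.001], [-0.002, 0.001, -1.0]]
ft_force: [-5.6, -0.9, 6.8]
opening: 0.341
```

>>> {"fn": "jog_arm", "kwargs": {
  "xyz": [
    [1, 0, 0],
    [1.5, 0, 0],
    [1.5, 0, 0]
  ],
  "delta_rot": [
    [0, 0, 0],
    [0, 0, 0],
    [0, 0, 0]
  ],
  "jaw": [1, 1, 1]
}}

```text
t: 6.68
tcp_pos: [0.6727, 0.0607, 0.0602]
tool_rot: [[0.999, -0.052, -0.004], [-0.052, -0.999, -0.001], [-0.004, 0.001, -1.0]]
ft_force: [-7.0, -1.6, 9.0]
opening: 0.34
```

>>> {"fn": "jog_arm", "kwargs": {
  "xyz": [
    [0, 0, 0],
    [0, 0, 0],
    [0, 0, 0]
  ],
  "delta_rot": [
    [0, 0, 0],
    [0, 0, 0],
    [0, 0, 0]
  ],
  "jaw": [-0.05, -0.05, -0.05]
}}

```text
t: 6.93
tcp_pos: [0.6748, 0.0611, 0.0592]
tool_rot: [[0.999, -0.053, 0.002], [-0.053, -0.999, 0.0], [0.002, -0.0, -1.0]]
ft_force: [1.1, -0.2, -0.8]
opening: 0.523
```

>>> {"fn": "jog_arm", "kwargs": {
  "xyz": [
    [-1, 0, -20],
    [-1, 0, -50],
    [-1, 0, -80],
    [-1, 0, -110],
    [-1, 0, -120],
    [-1, 0, -120]
  ],
  "delta_rot": [
    [0, 0, 0],
    [0, 0, 0],
    [0, 0, 0],
    [0, 0, 0],
    [0, 0, 0],
    [0, 0, 0]
  ],
  "jaw": [-0.05, -0.05, -0.05, -0.05, -0.05, -0.05]
}}

```text
t: 7.43
tcp_pos: [0.6763, 0.061, 0.1839]
tool_rot: [[0.999, -0.053, 0.01], [-0.053, -0.999, -0.0], [0.01, -0.0, -1.0]]
ft_force: [0.2, -0.2, 1.0]
opening: 0.527
```

```bash
python3 shot.py relA; python3 meas.py relA 676 121;python3 meas.py relA 672.7 60.8
```

```text
7.4333 [676.3  61.  183.9] yaw -3.032423003586047 [ 0.01 -0.   -1.  ] open 0.5265312114829089 F [ 0.2 -0.2  1. ]
cap ((676.0977172851562, 121.09923553466797), 16.466794967651367) (1150, 2) body ((675.7584228515625, 114.9354248046875), 39.59157180786133)
flat normal deg 26.75 width 70.18634755232567 max 75.28512221462769 at 57.25 -> corner dirs 56.75
cap ((672.310302734375, 61.08433532714844), 16.314292907714844) (999, 2) body ((672.9037475585938, 66.64608764648438), 39.697505950927734)
flat normal deg 27.0 width 70.41887925707732 max 75.77179230016118 at 56.0 -> corner dirs 57.0
```

>>> {"fn": "jog_arm", "kwargs": {
  "xyz": [
    [-11, 40, 0],
    [-22, 80, 0],
    [-33, 120, 0],
    [-44, 160, 0],
    [-55, 200, 0],
    [-66, 240, 0],
    [-76, 275, 0],
    [-81, 291, 0]
  ],
  "delta_rot": [
    [0, 0, 0],
    [0, 0, 0],
    [0, 0, 0],
    [0, 0, 0],
    [0, 0, 0],
    [0, 0, 0],
    [0, 0, 0],
    [0, 0, 0]
  ],
  "jaw": [-0.2, -0.2, -0.2, -0.2, -0.2, -0.2, -0.2, -0.2]
}}

```text
t: 8.15
tcp_pos: [0.5735, -0.2289, 0.1755]
tool_rot: [[0.998, -0.057, -0.005], [-0.057, -0.998, 0.001], [-0.005, -0.001, -1.0]]
ft_force: [1.2, 0.7, 0.1]
opening: 0.601
```

>>> {"fn": "jog_arm", "kwargs": {
  "xyz": [
    [0, 0, 0],
    [0, 0, 0],
    [0, 0, 0]
  ],
  "delta_rot": [
    [0, 0, 0],
    [0, 0, 0],
    [0, 0, 0]
  ],
  "jaw": [-0.2, -0.2, -0.2]
}}

```text
t: 8.4
tcp_pos: [0.576, -0.224, 0.1768]
tool_rot: [[0.999, -0.053, -0.003], [-0.053, -0.999, 0.002], [-0.003, -0.002, -1.0]]
ft_force: [-0.1, 0.4, 0.2]
opening: 0.602
```

```bash
python3 shot.py hexB; python3 meas.py hexB 608 -231
```

```text
8.4 [ 576.  -224.   176.8] yaw -3.0225527824126965 [-0.003  0.002 -1.   ] open 0.6019744145630761 F [-0.1  0.4  0.2]
cap ((608.9668579101562, -232.0634002685547), 16.44510269165039) (988, 2) body ((609.7538452148438, -232.31629943847656), 34.39958953857422)
flat normal deg 34.5 width 60.364047625386036 max 68.3963343005859 at 4.5 -> corner dirs 4.5
```

View pics/hexB.png

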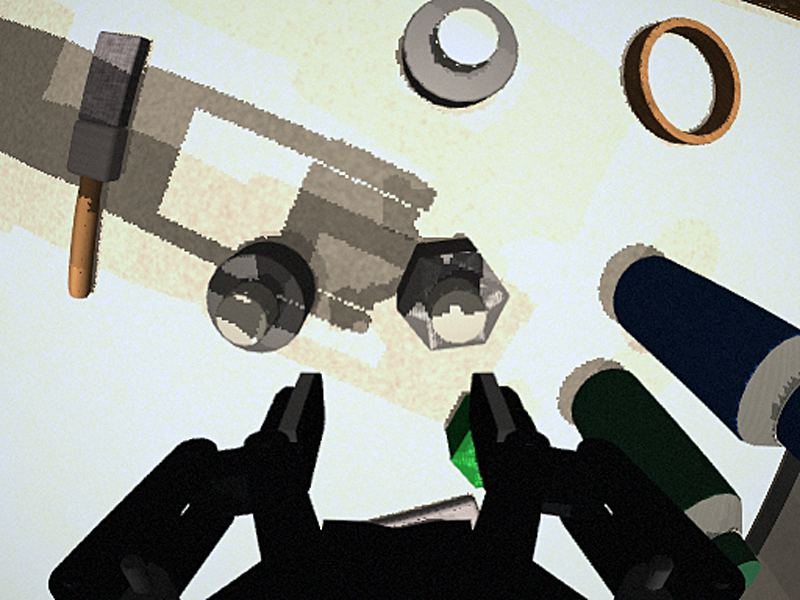

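Hex B is at (455,290), a grey hexagon; the round pot is at (260,295) and the cans stay well to the right of the gripper.

>>> {"fn": "jog_arm", "kwargs": {
  "xyz": [
    [17, 3, 20],
    [33.7, 6.4, 50],
    [33.7, 6.4, 80],
    [33.7, 6.4, 100],
    [33.7, 6.4, 110],
    [33.7, 6.4, 114],
    [33.7, 6.4, 114],
    [33.7, 6.4, 114]
  ],
  "delta_rot": [
    [0, 0, -0.08],
    [0, 0, -0.131],
    [0, 0, -0.131],
    [0, 0, -0.131],
    [0, 0, -0.131],
    [0, 0, -0.131],
    [0, 0, -0.131],
    [0, 0, -0.131]
  ],
  "jaw": [-0.2, -0.2, -0.2, -0.2, -0.2, -0.2, -0.2, -0.2]
}}

```text
t: 9.12
tcp_pos: [0.6112, -0.2334, 0.0663]
tool_rot: [[0.997, 0.079, 0.002], [0.079, -0.997, -0.001], [0.002, 0.001, -1.0]]
ft_force: [0.9, -0.7, -0.0]
opening: 0.601
```

```bash
python3 shot.py gripB0; python3 meas.py gripB0 609 -232
```

```text
9.1167 [ 611.2 -233.4   66.3] yaw 4.517696040768959 [ 0.002 -0.001 -1.   ] open 0.6006596583577699 F [ 0.9 -0.7 -0. ]
cap ((609.0107421875, -231.85797119140625), 29.95804214477539) (2989, 2) body ((609.5057373046875, -232.33746337890625), 34.44015884399414)
flat normal deg 34.0 width 60.622918150402334 max 68.29668182444591 at 4.25 -> corner dirs 4.0
```

>>> {"fn": "jog_arm", "kwargs": {
  "xyz": [
    [-1.6, -1.2, 3],
    [-1.6, -1.2, 6],
    [-1.6, -1.2, 6],
    [-1.6, -1.2, 6]
  ],
  "delta_rot": [
    [0, 0, 0],
    [0, 0, 0],
    [0, 0, 0],
    [0, 0, 0]
  ],
  "jaw": [-0.2, -0.2, -0.2, -0.2],
  "squeeze": 120
}}

```text
t: 9.5
tcp_pos: [0.6083, -0.2325, 0.0592]
tool_rot: [[0.997, 0.078, 0.0], [0.078, -0.997, -0.0], [0.0, 0.0, -1.0]]
ft_force: [-0.9, -0.5, -0.3]
opening: 0.599
```

>>> {"fn": "jog_arm", "kwargs": {
  "xyz": [
    [0, 0, 0],
    [0, 0, 0],
    [0, 0, 0],
    [0, 0, 0],
    [0, 0, 0]
  ],
  "delta_rot": [
    [0, 0, 0],
    [0, 0, 0],
    [0, 0, 0],
    [0, 0, 0],
    [0, 0, 0]
  ],
  "jaw": [1, 1, 1, 1, 1]
}}

```text
t: 9.92
tcp_pos: [0.6088, -0.2327, 0.0597]
tool_rot: [[0.997, 0.078, 0.001], [0.078, -0.997, -0.001], [0.001, 0.001, -1.0]]
ft_force: [-0.6, 0.3, 5.0]
opening: 0.34
```

>>> {"fn": "jog_arm", "kwargs": {
  "xyz": [
    [0, 0, -20],
    [0, 0, -45],
    [0, 0, -70],
    [0, 0, -90],
    [0, 0, -100],
    [0, 0, -100]
  ],
  "delta_rot": [
    [0, 0, 0],
    [0, 0, 0],
    [0, 0, 0],
    [0, 0, 0],
    [0, 0, 0],
    [0, 0, 0]
  ],
  "jaw": [1, 1, 1, 1, 1, 1]
}}

```text
t: 10.42
tcp_pos: [0.6099, -0.2332, 0.1617]
tool_rot: [[0.997, 0.078, 0.005], [0.078, -0.997, -0.003], [0.004, 0.003, -1.0]]
ft_force: [1.6, 0.2, -0.7]
opening: 0.337
```

>>> {"fn": "jog_arm", "kwargs": {
  "xyz": [
    [4, -35, 0],
    [9, -75, 0],
    [14, -115, 0],
    [19, -155, 0],
    [24, -195, 0],
    [29, -235, 0],
    [33, -275, 0],
    [36, -305, 0]
  ],
  "delta_rot": [
    [0, 0, 0],
    [0, 0, 0],
    [0, 0, 0],
    [0, 0, 0],
    [0, 0, 0],
    [0, 0, 0],
    [0, 0, 0],
    [0, 0, 0]
  ],
  "jaw": [1, 1, 1, 1, 1, 1, 1, 1]
}}

```text
t: 11.08
tcp_pos: [0.6185, 0.0778, 0.1562]
tool_rot: [[0.997, 0.079, -0.004], [0.079, -0.997, 0.001], [-0.004, -0.002, -1.0]]
ft_force: [0.5, -1.4, -1.9]
opening: 0.335
```

>>> {"fn": "jog_arm", "kwargs": {
  "xyz": [
    [2, -20, 0],
    [2, -20, 0],
    [2, -20, 0],
    [2, -20, 0],
    [2, -20, 0]
  ],
  "delta_rot": [
    [0, 0, 0.08],
    [0, 0, 0.134],
    [0, 0, 0.134],
    [0, 0, 0.134],
    [0, 0, 0.134]
  ],
  "jaw": [1, 1, 1, 1, 1]
}}

```text
t: 11.5
tcp_pos: [0.6202, 0.0938, 0.1575]
tool_rot: [[0.998, -0.056, -0.002], [-0.056, -0.998, -0.0], [-0.002, 0.0, -1.0]]
ft_force: [-0.8, -0.0, -2.4]
opening: 0.337
```

```bash
python3 shot.py overB; python3 - <<'E'
from h import *
z=np.load("overB.npz",allow_pickle=True); m=z["m"].item(); P=cloud("wrist",z["d"],m)*1e3; s=z["s"].item(); t=s["tcp_pos"]*1e3
Z=P[...,2]; near=np.hypot(P[...,0]-t[0],P[...,1]-t[1])<38
q=P[near&(abs(Z-(t[2]-20))<4)][:,:2].astype(np.float32); print("held body",len(q),cv2.minEnclosingCircle(q))
for c in((676,121),(672.5,61)):
    k=P[(np.hypot(P[...,0]-c[0],P[...,1]-c[1])<25)&(abs(Z-66)<4)][:,:2].astype(np.float32); print("cap",cv2.minEnclosingCircle(k),len(k))
b=P[(abs(P[...,0]-591)<14)&(abs(P[...,1]-96)<65)&(Z>37)&(Z<43)][:,:2].astype(np.float32); print("bar",len(b),cv2.minAreaRect(b))
E
```

```text
11.5 [620.2  93.8 157.5] yaw -3.1901000015256753 [-0.002 -0.    -1.   ] open 0.33665734118884816 F [-0.8 -0.  -2.4]
held body 3497 ((620.5596923828125, 94.32572174072266), 34.289066314697266)
cap ((676.1608276367188, 121.04542541503906), 16.710784912109375) 1265
cap ((672.6876220703125, 61.44965362548828), 16.30229949951172) 764
bar 1094 ((592.7152099609375, 120.71449279785156), (68.20645141601562, 14.162040710449219), 86.09208679199219)
```

View pics/overB.png

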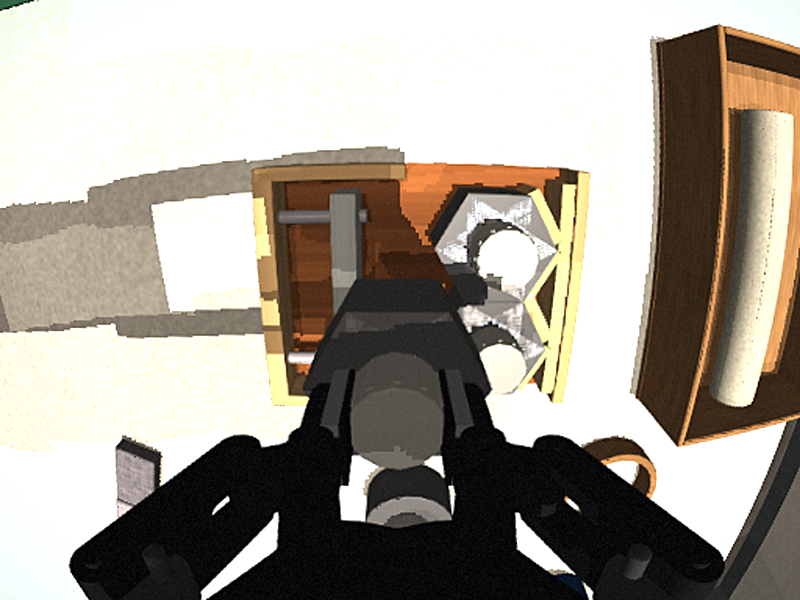

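Both notch pots look seated (caps at (507,252) and (500,367)) and the held pot's edge is parallel to them. I'll tilt 15° first (low corner towards the bar), above the place.

>>> {"fn": "jog_arm", "kwargs": {
  "xyz": [
    [-0.3, 0, 5],
    [-0.6, 0, 10],
    [-0.9, 0, 16],
    [-0.9, 0, 16],
    [-0.9, 0, 16],
    [-0.9, 0, 16],
    [-0.9, 0, 16]
  ],
  "delta_rot": [
    [0, 0.09, 0],
    [0, 0.18, 0],
    [0, 0.262, 0],
    [0, 0.262, 0],
    [0, 0.262, 0],
    [0, 0.262, 0],
    [0, 0.262, 0]
  ],
  "jaw": [1, 1, 1, 1, 1, 1, 1]
}}

```text
t: 12.13
tcp_pos: [0.6223, 0.0941, 0.1447]
tool_rot: [[0.964, -0.057, 0.261], [-0.055, -0.998, -0.015], [0.261, -0.0, -0.965]]
ft_force: [0.2, 0.1, -2.1]
opening: 0.333
```

```bash
cat > tf.py <<'E'
from h import *
# tray-frame TCP, tilt; and tool-frame shift to tray targets given as X,Y,Z triples on argv
import sys
s=env.state(); O=np.array([657.1,92.3,0]); y=np.radians(-3.3); T=np.array([[np.cos(y),-np.sin(y),0],[np.sin(y),np.cos(y),0],[0,0,1]])
R=s["tool_rot"]; p=T.T@(s["tcp_pos"]*1e3-O); A=T.T@R
print(round(s["t"],2),"tray tcp",np.round(p,1),"tilt",round(np.degrees(np.arctan2(A[2,0],A[0,0])),2),"side tilt",round(np.degrees(A[2,1]),2),"yaw",round(np.degrees(np.arctan2(A[1,0],A[0,0])),2),"F",np.round(s["ft_force"],1),"open",round(s["opening"],3))
for a in sys.argv[1:]:
    print(a,"-> tool",np.round(A.T@(np.array([float(k) for k in a.split(",")])-p),1))
E
python3 tf.py -37.8,-.6,120 -37.8,-.6,100.5 -51.8,-.6,100.5 -51.8,-.6,68
```

```text
12.13 tray tcp [-34.9  -0.2 144.7] tilt 15.15 side tilt -0.01 yaw 0.05 F [ 0.2  0.1 -2.1] open 0.333
-37.8,-.6,120 -> tool [-9.3  0.4 23.1]
-37.8,-.6,100.5 -> tool [-14.4   0.4  41.9]
-51.8,-.6,100.5 -> tool [-27.9   0.4  38.2]
-51.8,-.6,68 -> tool [-36.4   0.4  69.6]
```

>>> {"fn": "jog_arm", "kwargs": {
  "xyz": [
    [-5, 0.2, 10],
    [-9.3, 0.4, 23],
    [-12, 0.4, 33],
    [-14, 0.4, 40],
    [-14.4, 0.4, 41.9],
    [-14.4, 0.4, 41.9],
    [-14.4, 0.4, 41.9]
  ],
  "delta_rot": [
    [0, 0, 0],
    [0, 0, 0],
    [0, 0, 0],
    [0, 0, 0],
    [0, 0, 0],
    [0, 0, 0],
    [0, 0, 0]
  ],
  "jaw": [1, 1, 1, 1, 1, 1, 1]
}}

```text
t: 12.72
tcp_pos: [0.6175, 0.0943, 0.099]
tool_rot: [[0.964, -0.056, 0.259], [-0.054, -0.998, -0.015], [0.259, 0.0, -0.966]]
ft_force: [1.3, -0.0, -2.3]
opening: 0.334
```

```bash
python3 tf.py -37.8,-.6,100.5 -44,-.6,100.5 -51.8,-.6,100.5 -51.8,-.6,68
```

```text
12.72 tray tcp [-39.7  -0.3  99. ] tilt 15.03 side tilt 0.0 yaw 0.09 F [ 1.3 -0.  -2.3] open 0.334
-37.8,-.6,100.5 -> tool [ 2.2  0.4 -1. ]
-44,-.6,100.5 -> tool [-3.8  0.3 -2.6]
-51.8,-.6,100.5 -> tool [-11.3   0.3  -4.6]
-51.8,-.6,68 -> tool [-19.7   0.3  26.8]
```

>>> {"fn": "jog_arm", "kwargs": {
  "xyz": [
    [-3.8, 0.2, -1.6],
    [-7.5, 0.3, -2.6],
    [-11.3, 0.3, -3.6],
    [-12, 0.3, -3.6],
    [-12, 0.3, -3.6]
  ],
  "delta_rot": [
    [0, 0, 0],
    [0, 0, 0],
    [0, 0, 0],
    [0, 0, 0],
    [0, 0, 0]
  ],
  "jaw": [1, 1, 1, 1, 1]
}}

```text
t: 13.13
tcp_pos: [0.6058, 0.0948, 0.1007]
tool_rot: [[0.963, -0.056, 0.263], [-0.054, -0.998, -0.014], [0.263, -0.0, -0.965]]
ft_force: [5.3, 0.3, -2.5]
opening: 0.34
```

```bash
python3 tf.py -51.8,-.6,85 -52.3,-.6,68; python3 shot.py push
```

```text
13.13 tray tcp [-51.4  -0.4 100.7] tilt 15.27 side tilt -0.02 yaw 0.1 F [ 5.3  0.3 -2.5] open 0.34
-51.8,-.6,85 -> tool [-4.6  0.2 15. ]
-52.3,-.6,68 -> tool [-9.5  0.2 31.3]
13.1333 [605.8  94.8 100.7] yaw -3.203878719440725 [ 0.263 -0.014 -0.965] open 0.3401728111157302 F [ 5.3  0.3 -2.5]
```

>>> {"fn": "jog_arm", "kwargs": {
  "xyz": [
    [-2.5, 0.1, 7],
    [-4.8, 0.2, 15],
    [-7.2, 0.2, 23],
    [-9, 0.2, 29],
    [-9.5, 0.2, 30.5],
    [-9.5, 0.2, 30.5],
    [-9.5, 0.2, 30.5]
  ],
  "delta_rot": [
    [0, 0, 0],
    [0, 0, 0],
    [0, 0, 0],
    [0, 0, 0],
    [0, 0, 0],
    [0, 0, 0],
    [0, 0, 0]
  ],
  "jaw": [1, 1, 1, 1, 1, 1, 1]
}}

```text
t: 13.77
tcp_pos: [0.6065, 0.0947, 0.0697]
tool_rot: [[0.962, -0.056, 0.266], [-0.054, -0.998, -0.014], [0.267, -0.001, -0.964]]
ft_force: [8.1, -0.1, -0.5]
opening: 0.335
```

```bash
python3 tf.py -52,-.6,68 -46.3,-.6,66 -40.8,-.6,63.5 -35.6,-.6,60.5
```

```text
13.77 tray tcp [-50.7  -0.5  69.7] tilt 15.47 side tilt -0.04 yaw 0.08 F [ 8.1 -0.1 -0.5] open 0.335
-52,-.6,68 -> tool [-1.7  0.1  1.3]
-46.3,-.6,66 -> tool [3.3 0.1 4.8]
-40.8,-.6,63.5 -> tool [7.9 0.1 8.6]
-35.6,-.6,60.5 -> tool [12.1  0.2 12.9]
```

>>> {"fn": "jog_arm", "kwargs": {
  "xyz": [
    [-2, 0.1, 0.8],
    [-2, 0.1, 0.8],
    [-2, 0.1, 1],
    [0.5, 0.1, 2.5],
    [2.8, 0.1, 4.3],
    [5, 0.1, 6.2],
    [7.4, 0.1, 8],
    [7.4, 0.1, 8]
  ],
  "delta_rot": [
    [0, 0, 0],
    [0, 0, 0],
    [0, 0, 0],
    [0, -0.047, 0],
    [0, -0.095, 0],
    [0, -0.14, 0],
    [0, -0.183, 0],
    [0, -0.183, 0]
  ],
  "jaw": [1, 1, 1, 1, 1, 1, 1, 1]
}}

```text
t: 14.43
tcp_pos: [0.617, 0.0939, 0.0634]
tool_rot: [[0.995, -0.057, 0.086], [-0.056, -0.998, -0.004], [0.086, -0.001, -0.996]]
ft_force: [7.3, -0.8, 0.8]
opening: 0.34
```

```bash
python3 tf.py -40.8,-.6,63.5 -35.8,-.6,60.7
```

```text
14.43 tray tcp [-40.2  -0.7  63.4] tilt 4.93 side tilt -0.05 yaw 0.05 F [ 7.3 -0.8  0.8] open 0.34
-40.8,-.6,63.5 -> tool [-0.6 -0.1 -0.1]
-35.8,-.6,60.7 -> tool [ 4.1 -0.1  3.1]
```

>>> {"fn": "jog_arm", "kwargs": {
  "xyz": [
    [1.5, 0, 1],
    [2.8, 0, 2],
    [3.9, 0, 3],
    [3.9, 0, 3.1],
    [3.9, 0, 3.1]
  ],
  "delta_rot": [
    [0, -0.03, 0],
    [0, -0.06, 0],
    [0, -0.086, 0],
    [0, -0.086, 0],
    [0, -0.086, 0]
  ],
  "jaw": [1, 1, 1, 1, 1]
}}

```text
t: 14.85
tcp_pos: [0.6196, 0.0938, 0.0602]
tool_rot: [[0.998, -0.056, -0.0], [-0.056, -0.998, 0.001], [-0.0, -0.001, -1.0]]
ft_force: [5.9, 0.9, -0.0]
opening: 0.337
```

```bash
python3 tf.py -35.2,-.4,60.2
```

```text
14.85 tray tcp [-37.6  -0.7  60.2] tilt -0.02 side tilt -0.04 yaw 0.07 F [ 5.9  0.9 -0. ] open 0.337
-35.2,-.4,60.2 -> tool [ 2.4 -0.3  0. ]
```

>>> {"fn": "jog_arm", "kwargs": {
  "xyz": [
    [1, -0.2, 0.2],
    [2.2, -0.2, 0.4],
    [3.2, -0.2, 0.5],
    [3.2, -0.2, 0.5],
    [3.2, -0.2, 0.5]
  ],
  "delta_rot": [
    [0, 0, 0],
    [0, 0, 0],
    [0, 0, 0],
    [0, 0, 0],
    [0, 0, 0]
  ],
  "jaw": [1, 1, 1, 1, 1]
}}

```text
t: 15.27
tcp_pos: [0.6221, 0.0937, 0.06]
tool_rot: [[0.998, -0.056, -0.001], [-0.056, -0.998, 0.0], [-0.001, -0.0, -1.0]]
ft_force: [5.0, 0.7, 2.5]
opening: 0.335
```

>>> {"fn": "jog_arm", "kwargs": {
  "xyz": [
    [0.8, 0, 0.3],
    [1.5, 0, 0.3],
    [1.5, 0, 0.3]
  ],
  "delta_rot": [
    [0, 0, 0],
    [0, 0, 0],
    [0, 0, 0]
  ],
  "jaw": [1, 1, 1]
}}

```text
t: 15.52
tcp_pos: [0.6225, 0.0937, 0.0596]
tool_rot: [[0.998, -0.056, -0.004], [-0.056, -0.998, 0.0], [-0.004, -0.0, -1.0]]
ft_force: [2.2, -0.9, 6.0]
opening: 0.338
```

>>> {"fn": "jog_arm", "kwargs": {
  "xyz": [
    [0, 0, 0],
    [0, 0, 0],
    [0, 0, 0],
    [0, 0, 0]
  ],
  "delta_rot": [
    [0, 0, 0],
    [0, 0, 0],
    [0, 0, 0],
    [0, 0, 0]
  ],
  "jaw": [-0.05, -0.05, -0.05, -0.05]
}}

```text
t: 15.85
tcp_pos: [0.6194, 0.0939, 0.0566]
tool_rot: [[0.998, -0.056, -0.011], [-0.056, -0.998, 0.0], [-0.011, 0.0, -1.0]]
ft_force: [-0.6, 0.6, -0.2]
opening: 0.523
```

>>> {"fn": "jog_arm", "kwargs": {
  "xyz": [
    [0, 0, -10],
    [0, 0, -35],
    [0, 0, -70],
    [0, 0, -105],
    [0, 0, -125],
    [0, 0, -130],
    [0, 0, -130]
  ],
  "delta_rot": [
    [0, 0, 0],
    [0, 0, 0],
    [0, 0, 0],
    [0, 0, 0],
    [0, 0, 0],
    [0, 0, 0],
    [0, 0, 0]
  ],
  "jaw": [-0.05, -0.05, -0.05, -0.05, -0.05, -0.05, -0.05]
}}

```text
t: 16.43
tcp_pos: [0.6235, 0.0938, 0.1909]
tool_rot: [[0.998, -0.056, -0.002], [-0.056, -0.998, 0.0], [-0.002, -0.0, -1.0]]
ft_force: [0.5, -0.0, -0.2]
opening: 0.524
```

```bash
python3 shot.py final1; python3 - <<'E'
from h import *
z=np.load("final1.npz",allow_pickle=True); m=z["m"].item(); P=cloud("wrist",z["d"],m)*1e3; Z=P[...,2]; C=[]
for c in((676,121),(672.5,61),(622.5,94.3)):
    k=P[(np.hypot(P[...,0]-c[0],P[...,1]-c[1])<25)&(abs(Z-66)<5)]; e=cv2.minEnclosingCircle(k[:,:2].astype(np.float32)); C.append(e[0])
    n=np.linalg.lstsq(np.c_[k[:,:2]-k[:,:2].mean(0),np.ones(len(k))],k[:,2],rcond=None)[0]; print("cap",np.round(e[0],1),len(k),"top z",round(n[2],1),"tilt",np.round(n[:2],3))
C=np.array(C); print([round(float(np.linalg.norm(C[i]-C[j])),1) for i,j in((0,1),(1,2),(0,2))],"centroid",C.mean(0),np.linalg.norm(C-C.mean(0),axis=1))
b=P[(abs(P[...,0]-583)<20)&(abs(P[...,1]-96)<65)&(Z>37)&(Z<43)&(P[...,0]<587)][:,:2].astype(np.float32); print("bar",len(b),cv2.minAreaRect(b))
E
```

```text
16.4333 [623.5  93.8 190.9] yaw -3.2047939718436274 [-0.002  0.    -1.   ] open 0.5238818814692747 F [ 0.5 -0.  -0.2]
cap [675.9 121.4] 989 top z 65.4 tilt [ 0.012 -0.01 ]
cap [673.   60.9] 838 top z 65.3 tilt [ 0.012 -0.037]
cap [622.6  93.6] 970 top z 65.7 tilt [-0.005 -0.027]
[60.5, 60.1, 60.1] centroid [657.14503988  91.97904968] [34.88128693 34.83635052 34.62526381]
bar 1368 ((581.23828125, 95.70574188232422), (119.30872344970703, 13.434258460998535), 87.10808563232422)
```

View pics/final1.png

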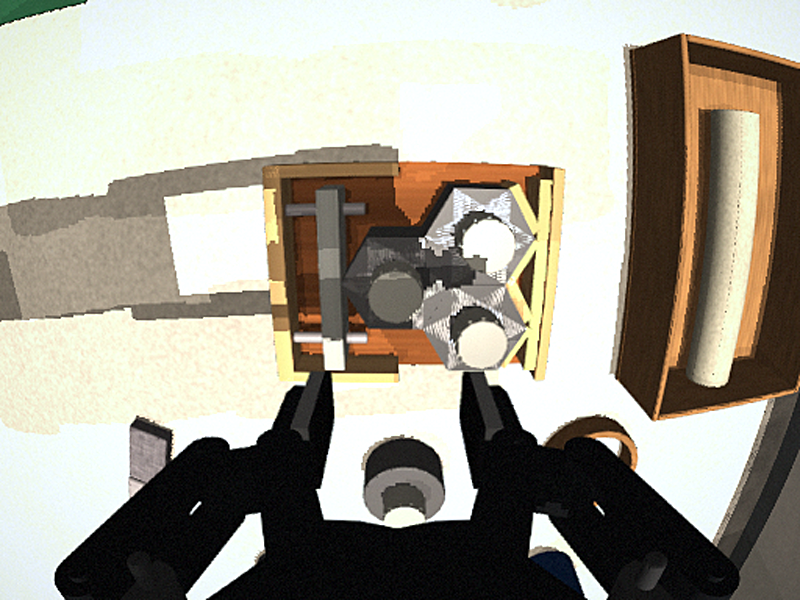

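The honeycomb is closed: caps at (488,245), (483,343) and (395,295), the third pot's corner on the bar, and the bar moved back 10 mm. I'm handing it in.

```bash
python3 -c "
from bench import env
print(env.finish_job())"
```

```text
the job is handed in; nothing more can be done
None
```

All three hexagonal pots are packed in the tray and the job is handed in, at about 16.4 s of the 51 s allowed. I set one loose pot level into the free notch. The other went in tilted 15° with its low corner against the bar, pushed the bar back, was stood upright and then released.

**Last checks, from the wrist camera after letting go:**
- **Spacing:** the caps are 60.1, 60.1 and 60.5 mm apart, and the pots sit about 34.7 mm from the centre of the pack.
- **Height:** cap tops read 65.3–65.7 mm against the nominal 66, so all three stand on the bottom.
- **Bar:** it is held back about 10 mm.
- **Robot:** the gripper is clear, about 130 mm above the pots, and the wrist force is near zero.

**Doubtful:** the tilt fit on the second notch pot's cap read 0.037 rad, close to the 0.04 limit. I put this down to depth noise, because its height and spacing are right.

**Not measured:** the pots' final turn and the bystanders' positions. The turn looked aligned in the last picture. I saw no contact with anything else on the table.

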